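# Tighten the loose caps on the stain bottles

### The arm

A 6-joint arm with a two-finger parallel gripper is mounted at the origin on the work surface. World frame = base frame: x ahead of the robot, y to its left, z up, the work surface at z = 0. Lengths are in m, angles in degrees, forces in N, time in s.
With the tool pointing down it reaches from about 0.25 to 0.725 m from the base axis. Payload 9.7 kg.
Tool frame: the origin (TCP) lies between the finger pads; the fingertips stand 25 mm ahead of it and the grasp point (between the pads) lies 6 mm ahead of it; z points along the fingers, y is the line along which they close (so a half turn about z gives the same grasp; the last joint's range is limited). The gripper opens to 85 mm and grips with 20 to 120 N. Pads are 22 mm wide; open, the fingers measure 114 mm over their backs; the gripper's body (76 mm by 85 mm) begins 54 mm behind the grasp point. The pads swing forward as they close: fully open they stand 13 mm farther back than shut.
Start: joints at [73.453, 4.979, 10.078, 95.1, 0, 90], TCP at [0.157, 0.527, 0.256] pointing down, gripper open.
Joint ranges: [-179.16, 179.16], [-48.56, 103.87], [-65.8, 70.77], [-126.05, 130.52], [-82.76, 87.17], [-180, 180]. Speed limits (degrees/s): [127.2, 127.2, 147.25, 180, 180, 180].

### API

Orientations are given as [roll, pitch, yaw] about the fixed x, y, z axes, in that order (R = Rz(yaw) Ry(pitch) Rx(roll)).
In Python, from workcell import bot gives the robot as it stands.
- The arm moves only by the shell command python3 drive.py 'ROWS' [FORCE]. ROWS is a JSON list of rows, 1 to 5 of them, each an object with the fields trans (a list: dx, dy, dz in mm), turn (a turn about the tool's z in units of 10 degrees), aperture (the finger opening in m); a field left out counts as zero (the opening has to be given); each row is the pose to reach, as a shift and turn from the pose commanded when the command began, along the tool's axes at that moment; what a row does not reach only later rows make up. A row lasts 1/12 s, in which the tool goes at most 0.0417 m and 7.16 degrees, less where a joint would pass 70% of its speed; a pose out of reach is approached as far as the arm can. The fingers move at their own pace and stop on an object; FORCE is the grip in N (left out, the last holds). Time passes only in rows, so rows that do not move let the fingers close. It prints the time, the measured TCP pose, the force, the opening and the grip force at its end. Input that does not fit is refused with a message, and nothing moves.
- bot.get_obs(): the state, without advancing time (a new reading comes with each control period).
- bot.camera(name): name is "scene" or "top"; returns the picture (400x640x3 uint8, blue, green, red); there is no depth.
- bot.camera_info(name): a dict with "mtx" (3x3 intrinsics, pixels), "k1" (the pictures are not rectified: a ray, as slopes to the right and down, at radius r is drawn at 1 + k1 r^2 times it, then the intrinsics apply), "extrinsics" (4x4, takes a point from camera to world coordinates). Camera axes: x right, y down, z forward; pixel columns grow to the right and rows downward; lengths in m; the calibration is good to about 2 mm. A picture is of the moment at which its call begins. camera_info takes no time and is no camera call.
- bot.job_done(): hands the job in; it is judged then, once.
The state is a dict: "time": time; "q": joint angles; "qd": joint speeds; "joint_efforts": joint torques, N m; "ee_pos": TCP position; "tcp_rot": TCP orientation; "wrist_force": force on the tool from outside, world axes, zero at the start; "torque": the same for the moment, N m; "opening": finger opening in m; "grasp_force": force on a finger pad.
Only numpy, scipy, OpenCV 4.12 (cv2) and the standard library are available. Lean on these libraries where they do the work, as an engineer would, in place of code of your own. Each camera call takes 0.05 s, during which the arm holds its last target. There are 200 camera calls.

### The job

Some of the four bottles in the sloping stand have been left with loose screw caps; they look no different, so only trying a cap will tell. Turn the loose ones clockwise until they are firmly tight, so that all four bottles are safe to go back on the shelf. Leave every bottle capped tight and seated in its own place in the stand, and do not knock over or shift the other things on the bench.

Things in the scene. Friction and masses are not known exactly. Their poses are not given: they have to be found in the camera images.
- stand: aluminium four-place stand, fixed to the bench, 82 mm deep, 340 mm long; places 76 mm apart along its y axis. Origin on the bench under its middle; -x is its low side, roughly towards the robot. Its tray slopes, so the bottles lean 25 degrees from vertical towards its -x. Each bottle stands 44 mm deep in a square cut-out with 2 mm of play each side, which keeps it from turning with its cap.
- bottle_a: square amber bottle, 50 x 50 mm, 104 mm tall with its cap, 110 to 240 g, loose in a place of the stand (which place varies). Origin at the centre of its underside; z runs up its axis through the cap, y along the row, x up the slope. Shoulder from 64 mm, narrowing to a 30 mm neck.
- cap_a_top (a point): centre of the top face of bottle_a's black ribbed screw cap: 40 mm diameter, 25 mm tall (its side runs from 0 to 25 mm below this point), axis = z of this frame, which turns with the cap. 36 mm of free space between neighbouring caps.
- cap_a (a joint): turn of bottle_a's cap on its thread, rad; grows as it is turned clockwise seen from above (tighter). The reading at which it is tight differs from bottle to bottle and is not marked. A loose cap turns easily (0.06 N m) for 0.5 to 1 rad, then stops dead, tight; one tight from the start turns no further and takes 0.35 N m to unscrew. It rises or falls less than 1 mm.
- bottle_b: square amber bottle, 50 x 50 mm, 104 mm tall with its cap, 110 to 240 g, loose in a place of the stand (which place varies). Origin at the centre of its underside; z runs up its axis through the cap, y along the row, x up the slope. Shoulder from 64 mm, narrowing to a 30 mm neck.
- cap_b_top (a point): centre of the top face of bottle_b's black ribbed screw cap: 40 mm diameter, 25 mm tall (its side runs from 0 to 25 mm below this point), axis = z of this frame, which turns with the cap. 36 mm of free space between neighbouring caps.
- cap_b (a joint): turn of bottle_b's cap on its thread, rad; grows as it is turned clockwise seen from above (tighter). The reading at which it is tight differs from bottle to bottle and is not marked. A loose cap turns easily (0.06 N m) for 0.5 to 1 rad, then stops dead, tight; one tight from the start turns no further and takes 0.35 N m to unscrew. It rises or falls less than 1 mm.
- bottle_c: square amber bottle, 50 x 50 mm, 104 mm tall with its cap, 110 to 240 g, loose in a place of the stand (which place varies). Origin at the centre of its underside; z runs up its axis through the cap, y along the row, x up the slope. Shoulder from 64 mm, narrowing to a 30 mm neck.
- cap_c_top (a point): centre of the top face of bottle_c's black ribbed screw cap: 40 mm diameter, 25 mm tall (its side runs from 0 to 25 mm below this point), axis = z of this frame, which turns with the cap. 36 mm of free space between neighbouring caps.
- cap_c (a joint): turn of bottle_c's cap on its thread, rad; grows as it is turned clockwise seen from above (tighter). The reading at which it is tight differs from bottle to bottle and is not marked. A loose cap turns easily (0.06 N m) for 0.5 to 1 rad, then stops dead, tight; one tight from the start turns no further and takes 0.35 N m to unscrew. It rises or falls less than 1 mm.
- bottle_d: square amber bottle, 50 x 50 mm, 104 mm tall with its cap, 110 to 240 g, loose in a place of the stand (which place varies). Origin at the centre of its underside; z runs up its axis through the cap, y along the row, x up the slope. Shoulder from 64 mm, narrowing to a 30 mm neck.
- cap_d_top (a point): centre of the top face of bottle_d's black ribbed screw cap: 40 mm diameter, 25 mm tall (its side runs from 0 to 25 mm below this point), axis = z of this frame, which turns with the cap. 36 mm of free space between neighbouring caps.
- cap_d (a joint): turn of bottle_d's cap on its thread, rad; grows as it is turned clockwise seen from above (tighter). The reading at which it is tight differs from bottle to bottle and is not marked. A loose cap turns easily (0.06 N m) for 0.5 to 1 rad, then stops dead, tight; one tight from the start turns no further and takes 0.35 N m to unscrew. It rises or falls less than 1 mm.
- touch_pad: black touch-screen controller, 100 x 130 x 60 mm, beside the +y end of the stand; bystander. Origin at the centre of its underside
- slide_box: white slide box with a grey lid, 87 x 102 x 35 mm, beside the -y end of the stand; bystander. Origin at the centre of its underside
- dish_stack: stack of three petri dishes, 90 mm diameter, 48 mm tall, behind the stand; bystander. Origin at the centre of its underside
- oil_bottle: small white round dropper bottle, 32 mm diameter, 76 mm tall, standing behind the stand; bystander. Origin at the centre of its underside

How it is judged (in metres and radians):
At the end, for the whole second after the job is handed in: All four caps are within 0.1 rad of where they come up tight; every bottle is at rest, within 12 mm of where it started and squarely (within 0.2 rad) in its own place in the stand (value of joint cap_a above 1.3 rad and value of joint cap_b above 0.95 rad and value of joint cap_c above 0.6 rad and value of joint cap_d above 0.15 rad and distance of each of bottle_a, bottle_b, bottle_c, bottle_d from where it was at the start of the episode below 0.012 m and angle between the y axis of each of bottle_a, bottle_b, bottle_c, bottle_d and the y axis of stand, either way round below 0.2 rad and linear speed of each of bottle_a, bottle_b, bottle_c, bottle_d below 0.02 m/s); the robot touches nothing.
It fails at once if the touch-screen controller is shifted by more than 25 mm or tipped by more than 0.3 rad (distance of touch_pad from where it was at the start of the episode above 0.025 m or angle between touch_pad's own z axis and vertical above 0.3 rad).
It fails at once if the slide box is shifted by more than 25 mm or tipped by more than 0.3 rad (distance of slide_box from where it was at the start of the episode above 0.025 m or angle between slide_box's own z axis and vertical above 0.3 rad).
It fails at once if the petri dishes are shifted by more than 25 mm or tipped by more than 0.3 rad (distance of dish_stack from where it was at the start of the episode above 0.025 m or angle between dish_stack's own z axis and vertical above 0.3 rad).
It fails at once if the oil dropper bottle is shifted by more than 25 mm or tipped by more than 0.3 rad (distance of oil_bottle from where it was at the start of the episode above 0.025 m or angle between oil_bottle's own z axis and vertical above 0.3 rad).
It also fails if it takes over 54 s, if anything falls off the work surface, if the arm or the gripper's body presses on something with over 40 N, if the wrist force passes 120 N, or if a joint passes its speed limit or range.

## Working session

There is one attempt and no reset: what is moved stays moved. The work goes in short steps, Python scripts to look and compute and a shell command to move; the robot and the scene stay as the last step left them, time stands still between calls to the robot, and variables do not carry over. Pictures are saved under pics/ and viewed, at most 10 in all, crops included, and the job is handed in when it is done.

```bash
ls; mkdir -p pics; python3 - <<'E'
from workcell import bot
import cv2
for n in("scene","top"):
    cv2.imwrite(f"pics/{n}0.png",bot.camera(n)); i=bot.camera_info(n); print(n,i)
print(bot.get_obs())
E
```

```text
drive.py
pics
workcell.py
scene {'mtx': array([[380.9047814 ,   0.        , 317.52489545],
       [  0.        , 380.9047814 , 199.8994742 ],
       [  0.        ,   0.        ,   1.        ]]), 'k1': 0.012814307710282061, 'extrinsics': array([[-0.70659456,  0.56435572, -0.42688025,  1.04240788],
       [ 0.70750184,  0.57440609, -0.41170231,  0.38605159],
       [ 0.01285606, -0.59292517, -0.80515493,  0.79996834],
       [ 0.        ,  0.        ,  0.        ,  1.        ]])}
top {'mtx': array([[425.6462302 ,   0.        , 316.61086419],
       [  0.        , 425.6462302 , 209.22518622],
       [  0.        ,   0.        ,   1.        ]]), 'k1': -0.05830219317292569, 'extrinsics': array([[ 0.01221139, -0.99249622,  0.12166402,  0.54585975],
       [-0.99991947, -0.01254104, -0.00194412,  0.03262039],
       [ 0.00345532, -0.12163049, -0.99256944,  1.19366406],
       [ 0.        ,  0.        ,  0.        ,  1.        ]])}
{'time': 0.1, 'q': array([7.34523826e+01, 5.00903241e+00, 1.00421568e+01, 9.50989169e+01,
       1.10305530e-03, 9.00009200e+01]), 'qd': array([-0.01669691, -0.11790182,  0.1408947 , -0.04562225,  0.0932275 ,
        0.01559997]), 'joint_efforts': array([-3.22448868e-04, -5.21560872e+01,  4.65656197e+01,  1.60009222e-02,
       -4.21132006e-05,  5.41741372e-06]), 'ee_pos': array([0.15659866, 0.52707687, 0.25567187]), 'tcp_rot': array([-1.79934208e+02, -1.10199814e-03,  1.63451461e+02]), 'wrist_force': array([-0.93038512,  0.3579037 ,  0.03388755]), 'torque': array([ 8.26289015e-03, -6.75349899e-05, -8.37506149e-05]), 'grasp_force': 0.0, 'opening': 0.08556561101076066}
```

View pics/scene0.png

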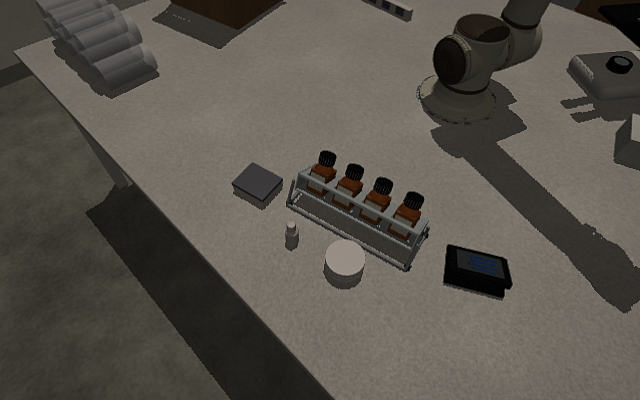

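View pics/top0.png

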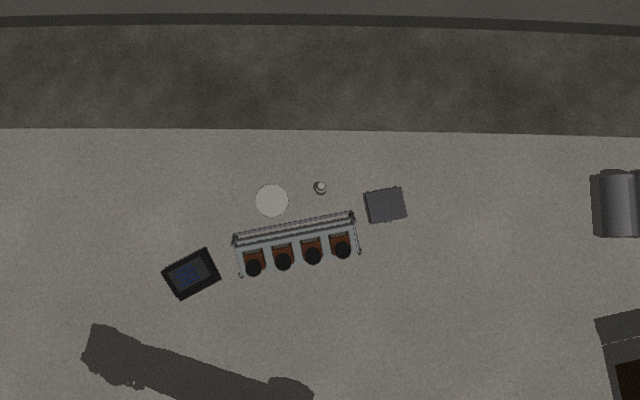

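The overview shows four caps, in the scene view at about (327,158), (354,172), (383,185), (413,200) and in the top view at (343,249), (312,255), (283,261), (254,268). The bystanders are around the stand.

```bash
python3 - <<'E'
import cv2,numpy as np
s=cv2.imread("pics/scene0.png")[140:270,280:440]; t=cv2.imread("pics/top0.png")[200:290,225:370]
a=cv2.resize(s,None,fx=4.5,fy=4.5,interpolation=cv2.INTER_CUBIC); cv2.imwrite("pics/sc.png",np.clip(a*1.8,0,255))
b=cv2.resize(t,None,fx=5.5,fy=5.5,interpolation=cv2.INTER_CUBIC); cv2.imwrite("pics/tc.png",np.clip(b*1.8,0,255))
for n,r in(("scene",(140,225,300,430)),("top",(235,285,235,365))):
    im=cv2.imread(f"pics/{n}0.png"); g=im.max(2); m=np.zeros_like(g); m[r[0]:r[1],r[2]:r[3]]=(g[r[0]:r[1],r[2]:r[3]]<38)*255
    k,l,st,c=cv2.connectedComponentsWithStats(m)
    for i in range(1,k):
        if st[i,4]>60: print(n,st[i],c[i].round(1))
E
```

```text
scene [319 151  17  16 221] [326.9 158.6]
scene [345 164  19  17 244] [354.2 171.9]
scene [374 177  19  18 252] [382.9 185.8]
scene [404 192  20  18 278] [413.3 200.4]
top [334 241  17  17 218] [342.  249.3]
top [305 247  16  18 216] [312.4 255.4]
top [275 253  16  17 220] [282.7 261.2]
top [246 259  16  17 215] [253.1 267. ][ WARN:0@0.045] global loadsave.cpp:1063 imwrite_ Unsupported depth image for selected encoder is fallbacked to CV_8U.
```

View pics/sc.png

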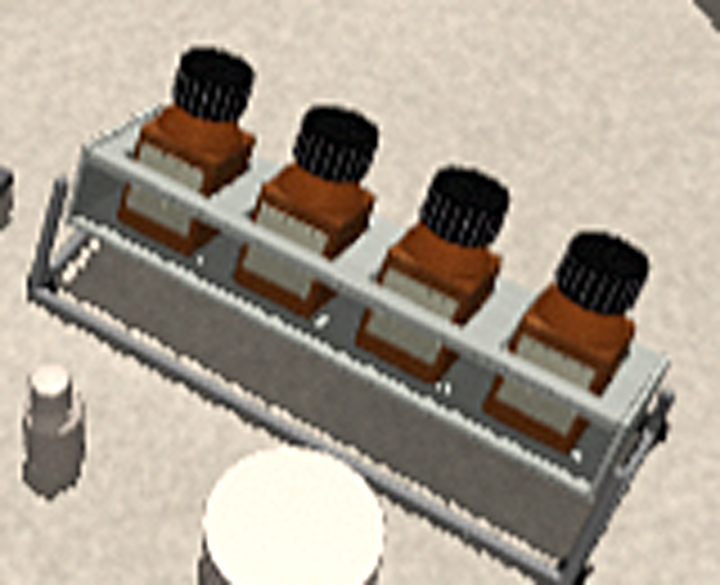

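View pics/tc.png

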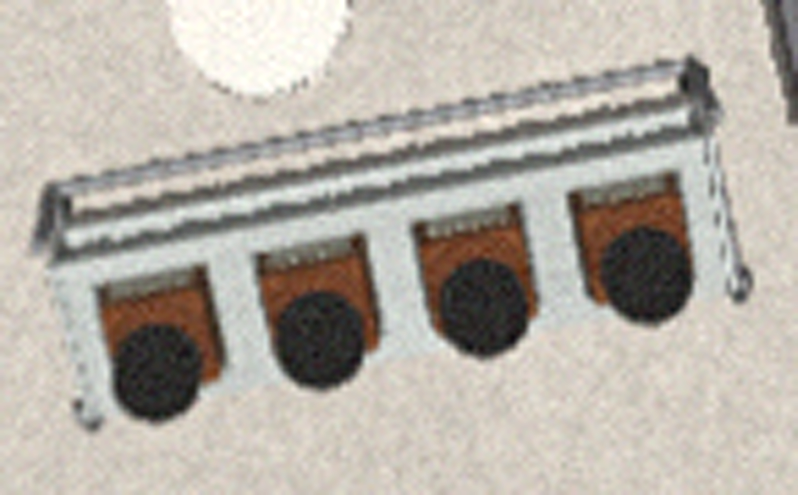

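The crops show the cap sides and tops are cleanly dark against the amber and aluminium. A cylinder's silhouette is centrally symmetric, so its hull centroid is the cap's mid-height centre. I'll triangulate that from both views.

```bash
cat > h.py <<'E'
import cv2,numpy as np
from workcell import bot
def ray(n,uv):
    i=bot.camera_info(n); k=np.array([i["k1"],0,0,0],float)
    p=cv2.undistortPoints(np.array([[uv]],float),i["mtx"],k)[0,0]; E=i["extrinsics"]
    d=E[:3,:3]@[p[0],p[1],1]; return E[:3,3],d/np.linalg.norm(d)
def tri(a,b):
    A=[];B=[]
    for n,uv in(("scene",a),("top",b)):
        o,d=ray(n,uv);P=np.eye(3)-np.outer(d,d);A.append(P);B.append(P@o)
    x=np.linalg.lstsq(np.vstack(A),np.hstack(B),rcond=None)[0]
    return x,np.abs(np.vstack(A)@x-np.hstack(B)).max()
def caps(n,im,r):
    g=cv2.resize(im,None,fx=4,fy=4,interpolation=cv2.INTER_CUBIC).max(2); m=np.zeros_like(g)
    y0,y1,x0,x1=[4*v for v in r]; m[y0:y1,x0:x1]=(g[y0:y1,x0:x1]<40)*255
    m=cv2.morphologyEx(m,cv2.MORPH_OPEN,np.ones((9,9)))
    out=[]
    for c in cv2.findContours(m,cv2.RETR_EXTERNAL,cv2.CHAIN_APPROX_NONE)[0]:
        if cv2.contourArea(c)>1500:
            M=cv2.moments(cv2.convexHull(c)); out.append(((M["m10"]/M["m00"]+.5)/4-.5,(M["m01"]/M["m00"]+.5)/4-.5))
    return out
E
python3 - <<'E'
from h import *
s=sorted(caps("scene",cv2.imread("pics/scene0.png"),(140,225,300,430)))
t=sorted(caps("top",cv2.imread("pics/top0.png"),(235,285,235,365)),reverse=True)
P=[]
for a,b in zip(s,t):
    x,e=tri(a,b);P.append(x);print(np.round(a,1),np.round(b,1),x.round(4),e.round(4))
P=np.array(P);d=np.diff(P,axis=0);print(np.linalg.norm(d,axis=1).round(4))
d=P[3]-P[0];print("row yaw",np.degrees(np.arctan2(d[1],d[0])))
o=bot.get_obs();print(o["time"],o["ee_pos"],o["tcp_rot"])
E
```

```text
[326.8 158.5] [342.1 249.4] [ 0.5766 -0.0349  0.1176] 0.0
[354.2 171.8] [312.4 255.4] [0.5608 0.0396 0.1176] 0.0001
[382.8 185.8] [282.8 261.2] [0.5453 0.1138 0.1176] 0.0001
[413.4 200.4] [253.2 267.1] [0.5294 0.188  0.1178] 0.0001
[0.0762 0.0758 0.0759]
row yaw 101.95164299435102
0.1 [0.15659866 0.52707687 0.25567187] [-1.79934208e+02 -1.10199814e-03  1.63451461e+02]
```
Excellent: z 0.1176 centres, spacing 76. Stand yaw 101.95-90=11.95°.

Triangulation is consistent: cap centres sit at z = 0.1176, pitch 76 mm, row yaw 101.95°. The interface can't tilt the tool, so I'll keep it vertical, close along the row and ratchet the caps with short strokes.

The rows are not in the units I measure in: shifts go in mm and turns go in units of 10 degrees. I convert before sending: -0.17 m is -170, -0.082 m is -82, -34 degrees is -3.4.

```bash
cat >> h.py <<'E'
from scipy.spatial.transform import Rotation as Rt
C=np.array([[.5766,-.0349,.1176],[.5608,.0396,.1176],[.5453,.1138,.1176],[.5294,.188,.1177]])
def go(i,up,phi):
    "offset in tool axes to cap i, TCP up m above cap centre, closing line phi deg anticlockwise of the row"
    o=bot.get_obs(); R=Rt.from_euler("xyz",o["tcp_rot"],degrees=True)
    d=R.inv().apply(C[i]+[0,0,up]-o["ee_pos"]); t=-((191.95+phi-o["tcp_rot"][2]+90)%180-90)
    print(i,"offset",d.round(4),"turn",round(t,1),"q",o["q"].round(0),"t",round(o["time"],2),
      "F",o["wrist_force"].round(1),"T",o["torque"].round(2),"op",round(o["opening"],4),"g",round(o["grasp_force"],1))
E
python3 drive.py '[{"trans": [-170,-82,0],"turn": -1.7,"aperture": 0.064},{"trans": [-170,-82,0],"turn": -3.4,"aperture": 0.064},{"trans": [-170,-82,0],"turn": -3.4,"aperture": 0.064},{"trans": [-170,-82,0],"turn": -3.4,"aperture": 0.064},{"trans": [-170,-82,0],"turn": -3.4,"aperture": 0.064}]' 40
python3 -c "
from h import *
go(3,.139,20)"
```

```text
time: 0.52
ee_pos: [0.2955, 0.4004, 0.256]
tcp_rot: [-180.0, -0.0, -163.4]
wrist_force: [0.7, 1.8, -0.0]
opening: 0.0638
grasp_force: 0.0
3 offset [-0.1635 -0.2704 -0.0006] turn -15.4 q [54. -2.  3. 95. -0. 37.] t 0.52 F [ 0.7  1.8 -0. ] T [ 0.01 -0.05  0.01] op 0.0638 g 0.0
```

```bash

python3 drive.py '[{"trans": [-164,-270,0],"turn": -1.54,"aperture": 0.064},{"trans": [-164,-270,0],"turn": -1.54,"aperture": 0.064},{"trans": [-164,-270,0],"turn": -1.54,"aperture": 0.064},{"trans": [-164,-270,0],"turn": -1.54,"aperture": 0.064},{"trans": [-164,-270,0],"turn": -1.54,"aperture": 0.064}]'>/dev/null
python3 -c "
from h import *
go(3,.139,20)"
```

```text
3 offset [-0.0332 -0.113  -0.0006] turn -0.2 q [31.  0.  5. 95.  0. -1.] t 0.93 F [ 0.2  1.  -0.4] T [ 0.05  0.02 -0.08] op 0.0639 g 0.0
```

```bash

python3 drive.py '[{"trans": [-33,-113,0],"aperture": 0.064},{"trans": [-33,-113,0],"aperture": 0.064},{"trans": [-33,-113,0],"aperture": 0.064},{"trans": [-33,-113,30],"aperture": 0.064},{"trans": [-33,-113,60],"aperture": 0.064}]'>/dev/null
python3 -c "
from h import *
go(3,.009,20)"
```

```text
3 offset [0.001  0.0005 0.0696] turn -0.5 q [ 20.   6.   4.  88.  -0. -12.] t 1.35 F [-0.2  1.2  0.5] T [0.09 0.03 0.01] op 0.0638 g 0.0
```

```bash

python3 drive.py '[{"trans": [1,0,30],"aperture": 0.064},{"trans": [1,0,55],"aperture": 0.064},{"trans": [1,0,69.5],"aperture": 0.064},{"trans": [1,0,69.5],"aperture": 0.064},{"trans": [1,0,69.5],"aperture": 0.064}]'>/dev/null
python3 -c "
from h import *
go(3,.009,20)"
python3 drive.py '[{"aperture": 0.035},{"aperture": 0.035},{"aperture": 0.035},{"aperture": 0.035},{"aperture": 0.035}]' 40 >/dev/null
python3 -c "
from h import *
go(3,.009,20)"
```

```text
3 offset [-0.0017 -0.002  -0.0004] turn -0.3 q [ 20.   6.  -3.  81.  -0. -12.] t 1.77 F [0.6 0.6 1.3] T [ 0.    0.01 -0.03] op 0.064 g 0.0
3 offset [-0.0004 -0.0016  0.002 ] turn -0.3 q [ 20.   6.  -3.  81.  -0. -12.] t 2.18 F [ 0.2 -1.6  5.9] T [-0.38 -0.07  0.05] op 0.04 g 39.9
```

```bash
P='from h import *
go(3,.009,20)'
python3 drive.py '[{"turn": 0.5,"aperture": 0.035},{"turn": 1,"aperture": 0.035},{"turn": 1,"aperture": 0.035}]' >/dev/null; python3 -c "$P"
python3 drive.py '[{"turn": 0.5,"aperture": 0.035},{"turn": 1,"aperture": 0.035},{"turn": 1,"aperture": 0.035}]' >/dev/null; python3 -c "$P"
```

```text
3 offset [-0.0005 -0.0019  0.0013] turn -10.5 q [20.  6. -3. 81.  0. -2.] t 2.43 F [1.8 1.5 1.5] T [ 0.34 -0.6   0.05] op 0.0394 g 40.1
3 offset [-0.0008 -0.0018  0.0011] turn -20.3 q [20.  6. -3. 81.  0.  8.] t 2.68 F [2.7 2.4 2.3] T [ 0.71 -0.86  0.05] op 0.0388 g 41.9
```

```bash
P='from h import *
go(3,.009,20)'
python3 drive.py '[{"turn": 0.5,"aperture": 0.035},{"turn": 1,"aperture": 0.035},{"turn": 1,"aperture": 0.035}]' >/dev/null; python3 -c "$P"
python3 drive.py '[{"turn": 0.5,"aperture": 0.035},{"turn": 1,"aperture": 0.035},{"turn": 1,"aperture": 0.035}]' >/dev/null; python3 -c "$P"
```

```text
3 offset [-0.0011 -0.0029  0.0021] turn -30.2 q [20.  6. -3. 81.  0. 18.] t 2.93 F [1.3 6.7 8.5] T [ 2.05 -0.28  0.24] op 0.0387 g 42.5
3 offset [-0.0018 -0.003   0.0021] turn -40.2 q [20.  6. -3. 81.  0. 28.] t 3.18 F [0.  9.6 9.6] T [ 2.3  -0.12  0.09] op 0.039 g 46.5
```

```bash
P='from h import *
go(3,.009,20)'
python3 drive.py '[{"aperture": 0.06},{"aperture": 0.06},{"turn": -0.7,"aperture": 0.06},{"turn": -1.4,"aperture": 0.06},{"turn": -2,"aperture": 0.06}]' >/dev/null
python3 drive.py '[{"trans": [-1,-2,0],"turn": -0.7,"aperture": 0.06},{"trans": [-1,-2,0],"turn": -1.4,"aperture": 0.06},{"trans": [-1,-2,0],"turn": -2,"aperture": 0.06},{"trans": [-1,-2,0],"turn": -2,"aperture": 0.06},{"trans": [-1,-2,0],"turn": -2,"aperture": 0.06}]'>/dev/null ; python3 -c "$P"
python3 drive.py '[{"aperture": 0.035},{"aperture": 0.035},{"aperture": 0.035},{"aperture": 0.035}]' 40 >/dev/null; python3 -c "$P"
python3 drive.py '[{"turn": 0.5,"aperture": 0.035},{"turn": 0.8,"aperture": 0.035},{"turn": 0.8,"aperture": 0.035}]' >/dev/null; python3 -c "$P"
python3 drive.py '[{"turn": 0.5,"aperture": 0.035},{"turn": 0.8,"aperture": 0.035},{"turn": 0.8,"aperture": 0.035}]' >/dev/null; python3 -c "$P"
```

```text
3 offset [-0.0014  0.0004 -0.0003] turn -0.4 q [ 19.   6.  -3.  81.  -0. -12.] t 4.02 F [ 0.6 -0.5  0.2] T [ 0.03 -0.04 -0.05] op 0.0599 g 0.0
3 offset [-0.0012  0.0005  0.0002] turn -0.3 q [ 19.   6.  -3.  81.  -0. -12.] t 4.35 F [-0.8 -1.6  2.5] T [-0.44  0.23 -0.12] op 0.0405 g 40.2
3 offset [-0.0004  0.0003  0.0004] turn -8.4 q [20.  6. -3. 81.  0. -4.] t 4.6 F [1.3 1.  1.2] T [ 0.25 -0.42  0.01] op 0.0394 g 40.1
3 offset [-0.0001 -0.      0.0009] turn -16.3 q [20.  6. -3. 81.  0.  4.] t 4.85 F [1.  3.4 5.4] T [ 0.56 -0.19  0.17] op 0.039 g 40.2
```

```bash
P='from h import *
go(3,.009,20)'
for i in 1 ; do python3 drive.py '[{"turn": 0.5,"aperture": 0.035},{"turn": 0.8,"aperture": 0.035},{"turn": 0.8,"aperture": 0.035}]' >/dev/null; python3 -c "$P"
python3 drive.py '[{"turn": 0.5,"aperture": 0.035},{"turn": 0.8,"aperture": 0.035},{"turn": 0.8,"aperture": 0.035}]' >/dev/null; python3 -c "$P"
python3 drive.py '[{"turn": 0.5,"aperture": 0.035},{"turn": 0.8,"aperture": 0.035},{"turn": 0.8,"aperture": 0.035}]' >/dev/null; python3 -c "$P"; done
```

```text
3 offset [-0.0011 -0.0004  0.0008] turn -24.2 q [20.  6. -3. 81.  0. 12.] t 5.1 F [-4.1  6.   7.2] T [1.04 0.86 0.4 ] op 0.039 g 41.0
3 offset [ 0.0001 -0.0006  0.0011] turn -32.2 q [20.  6. -3. 81.  0. 20.] t 5.35 F [2.  5.6 4.7] T [ 1.61 -0.54  0.17] op 0.0388 g 53.4
3 offset [ 0.0005 -0.0009  0.0015] turn -40.2 q [20.  6. -3. 81.  0. 28.] t 5.6 F [5.1 6.4 5.7] T [ 1.82 -0.97  0.87] op 0.0391 g 64.4
```

```bash
P='from h import *
go(3,.009,15)'
python3 drive.py '[{"aperture": 0.06},{"aperture": 0.06},{"turn": -0.7,"aperture": 0.06},{"turn": -1.4,"aperture": 0.06},{"turn": -2,"aperture": 0.06}]' >/dev/null
python3 drive.py '[{"trans": [0,-1,0],"turn": -0.7,"aperture": 0.06},{"trans": [0,-1,0],"turn": -1.4,"aperture": 0.06},{"trans": [0,-1,0],"turn": -1.5,"aperture": 0.06},{"trans": [0,-1,0],"turn": -1.5,"aperture": 0.06}]'>/dev/null ; python3 -c "$P"
python3 drive.py '[{"aperture": 0.035},{"aperture": 0.035},{"aperture": 0.035},{"aperture": 0.035}]' 40 >/dev/null; python3 -c "$P"
python3 drive.py '[{"turn": 0.5,"aperture": 0.035},{"turn": 0.8,"aperture": 0.035},{"turn": 0.8,"aperture": 0.035}]' >/dev/null; python3 -c "$P"
python3 drive.py '[{"turn": 0.5,"aperture": 0.035},{"turn": 0.8,"aperture": 0.035},{"turn": 0.8,"aperture": 0.035}]' >/dev/null; python3 -c "$P"
python3 drive.py '[{"turn": 0.5,"aperture": 0.035},{"turn": 0.8,"aperture": 0.035},{"turn": 0.8,"aperture": 0.035}]' >/dev/null; python3 -c "$P"
```

```text
3 offset [-0.0016  0.0015 -0.0004] turn -0.4 q [19.  6. -3. 81. -0. -7.] t 6.35 F [ 0.1  0.2 -0.6] T [ 0.01  0.02 -0.01] op 0.0598 g 0.0
3 offset [-0.0013  0.0015  0.0003] turn -0.4 q [19.  6. -3. 81. -0. -7.] t 6.68 F [-1.1 -1.8  3.6] T [-0.53  0.21 -0.12] op 0.0393 g 40.1
3 offset [-0.0011  0.0005  0.0011] turn -8.4 q [19.  6. -3. 81.  0.  1.] t 6.93 F [-5.8  2.6  9.4] T [0.37 1.09 0.16] op 0.0389 g 39.5
3 offset [-0.0009  0.0004  0.0009] turn -16.4 q [19.  6. -3. 81.  0.  9.] t 7.18 F [-4.9  3.6  7.4] T [0.83 0.82 0.71] op 0.039 g 42.4
3 offset [ 0.0002 -0.0004  0.0011] turn -24.4 q [19.  6. -3. 81.  0. 17.] t 7.43 F [-0.1  8.8  4.2] T [ 2.05 -0.19  0.82] op 0.0389 g 48.0
```

Cap 3 turned easily at first, then stopped at about 0.8 N m, and re-gripping gave an immediate stop. It was loose and is now tight. Next is index 2.

```bash
P='from h import *
go(2,.009,20)'
python3 drive.py '[{"aperture": 0.06},{"aperture": 0.06},{"trans": [0,0,-30],"aperture": 0.06},{"trans": [0,0,-60],"aperture": 0.06},{"trans": [0,0,-60],"aperture": 0.06}]' ; python3 -c "$P"
```

```text
time: 7.85
ee_pos: [0.5303, 0.1866, 0.1922]
tcp_rot: [179.9, 0.4, -177.4]
wrist_force: [1.3, 1.9, 1.4]
opening: 0.0597
grasp_force: 0.0
2 offset [-0.0112 -0.0735  0.0656] turn -29.3 q [19.  5.  3. 88. -0. 17.] t 7.85 F [1.3 1.9 1.4] T [-0.05 -0.05  0.03] op 0.0597 g 0.0
```

```bash
P='from h import *
go(2,.009,20)'
python3 drive.py '[{"trans": [-6,-37,0],"turn": -0.7,"aperture": 0.06},{"trans": [-11.2,-73.5,0],"turn": -1.4,"aperture": 0.06},{"trans": [-11.2,-73.5,0],"turn": -2.1,"aperture": 0.06},{"trans": [-11.2,-73.5,10],"turn": -2.8,"aperture": 0.06},{"trans": [-11.2,-73.5,20],"turn": -2.9,"aperture": 0.06}]' >/dev/null ; python3 -c "$P"
```

```text
2 offset [-0.0018  0.0004  0.04  ] turn -0.0 q [ 12.   5.  -0.  85.  -0. -20.] t 8.27 F [ 0.2  0.3 -0. ] T [-0.01  0.05 -0.02] op 0.0602 g 0.0
```

```bash
P='from h import *
go(2,.009,20)'
python3 drive.py '[{"trans": [-2,0,30],"aperture": 0.06},{"trans": [-2,0,40],"aperture": 0.06},{"trans": [-2,0,40],"aperture": 0.06},{"trans": [-2,0,40],"aperture": 0.06}]' >/dev/null; python3 -c "$P"
python3 drive.py '[{"aperture": 0.035},{"aperture": 0.035},{"aperture": 0.035},{"aperture": 0.035}]' 40 >/dev/null; python3 -c "$P"
python3 drive.py '[{"turn": 0.5,"aperture": 0.035},{"turn": 0.8,"aperture": 0.035},{"turn": 0.8,"aperture": 0.035}]' >/dev/null; python3 -c "$P"
python3 drive.py '[{"turn": 0.5,"aperture": 0.035},{"turn": 0.8,"aperture": 0.035},{"turn": 0.8,"aperture": 0.035}]' >/dev/null; python3 -c "$P"
python3 drive.py '[{"turn": 0.5,"aperture": 0.035},{"turn": 0.8,"aperture": 0.035},{"turn": 0.8,"aperture": 0.035}]' >/dev/null; python3 -c "$P"
```

```text
2 offset [-0.0001 -0.001  -0.0002] turn -0.3 q [ 12.   5.  -4.  81.  -0. -20.] t 8.6 F [0.7 0.8 1.4] T [-0.03  0.03 -0.03] op 0.0602 g 0.0
2 offset [ 0.0007 -0.0002  0.0019] turn -0.3 q [ 12.   5.  -4.  81.  -0. -20.] t 8.93 F [-2.3 -1.9  6.9] T [-0.51  0.38 -0.18] op 0.0401 g 39.9
2 offset [ 0.0006 -0.0002  0.0026] turn -8.5 q [ 12.   5.  -4.  81.  -0. -12.] t 9.18 F [-3.5 -2.9 10.7] T [-0.78  0.75  0.08] op 0.0394 g 39.1
2 offset [-0.0001 -0.0004  0.0028] turn -16.5 q [12.  5. -4. 81. -0. -4.] t 9.43 F [-8.8 -3.9 14.1] T [-1.14  1.68 -0.15] op 0.0391 g 43.0
2 offset [ 0.0011 -0.0007  0.0027] turn -24.5 q [12.  5. -4. 81. -0.  4.] t 9.68 F [-1.5 -1.1  9.8] T [-0.18  0.06  0.15] op 0.0387 g 43.7
```

```bash
P='from h import *
go(2,.009,20)'
python3 drive.py '[{"turn": 0.5,"aperture": 0.035},{"turn": 0.8,"aperture": 0.035},{"turn": 0.8,"aperture": 0.035}]' >/dev/null; python3 -c "$P"
python3 drive.py '[{"turn": 0.5,"aperture": 0.035},{"turn": 0.8,"aperture": 0.035},{"turn": 0.8,"aperture": 0.035}]' >/dev/null; python3 -c "$P"
python3 drive.py '[{"aperture": 0.06},{"aperture": 0.06},{"turn": -0.7,"aperture": 0.06},{"turn": -1.4,"aperture": 0.06},{"turn": -2,"aperture": 0.06}]' >/dev/null
python3 drive.py '[{"turn": -0.7,"aperture": 0.06},{"turn": -1.4,"aperture": 0.06},{"turn": -2,"aperture": 0.06},{"turn": -2,"aperture": 0.06}]'>/dev/null ; python3 -c "$P"
```

```text
2 offset [ 0.0019 -0.0012  0.0031] turn -32.5 q [12.  5. -4. 81.  0. 12.] t 9.93 F [ 3.6 -0.7  9. ] T [ 0.39 -0.59  0.25] op 0.0386 g 51.8
2 offset [ 0.0021 -0.0016  0.0036] turn -40.5 q [12.  5. -4. 81.  0. 20.] t 10.18 F [ 1.7  0.5 11.5] T [ 0.5  -0.63 -0.04] op 0.039 g 58.9
2 offset [ 0.0001 -0.0007 -0.    ] turn -0.0 q [ 12.   5.  -4.  81.   0. -20.] t 10.93 F [ 0.6 -0.   0.4] T [-0.    0.03 -0.  ] op 0.0596 g 0.0
```

```bash
P='from h import *
go(2,.009,20)'
python3 drive.py '[{"aperture": 0.035},{"aperture": 0.035},{"aperture": 0.035},{"aperture": 0.035}]' 40 >/dev/null; python3 -c "$P"
for i in 1; do python3 drive.py '[{"turn": 0.5,"aperture": 0.035},{"turn": 0.8,"aperture": 0.035},{"turn": 0.8,"aperture": 0.035}]' >/dev/null; python3 -c "$P"
python3 drive.py '[{"turn": 0.5,"aperture": 0.035},{"turn": 0.8,"aperture": 0.035},{"turn": 0.8,"aperture": 0.035}]' >/dev/null; python3 -c "$P"
python3 drive.py '[{"turn": 0.5,"aperture": 0.035},{"turn": 0.8,"aperture": 0.035},{"turn": 0.8,"aperture": 0.035}]' >/dev/null; python3 -c "$P"
python3 drive.py '[{"turn": 0.5,"aperture": 0.035},{"turn": 0.8,"aperture": 0.035},{"turn": 0.8,"aperture": 0.035}]' >/dev/null; python3 -c "$P"; done
```

```text
2 offset [ 0.0002 -0.0005  0.0002] turn -0.4 q [ 12.   5.  -4.  81.  -0. -20.] t 11.27 F [ 0.1 -0.9  0.9] T [-0.38  0.07 -0.11] op 0.0403 g 40.1
2 offset [-0.0004  0.0006  0.0004] turn -8.6 q [ 12.   5.  -4.  81.  -0. -12.] t 11.52 F [-1.9 -7.8  2.9] T [-2.19  0.06 -0.  ] op 0.0392 g 40.2
2 offset [-0.0002  0.      0.0003] turn -16.5 q [12.  5. -4. 81. -0. -4.] t 11.77 F [-1.9 -6.   1.6] T [-1.46  0.22  0.33] op 0.0392 g 40.6
2 offset [ 0.0005 -0.0012  0.0004] turn -24.3 q [12.  5. -4. 81.  0.  4.] t 12.02 F [1.5 2.1 1.4] T [ 0.28 -0.25  0.4 ] op 0.0391 g 40.6
2 offset [-0.0006 -0.0017  0.0003] turn -32.3 q [12.  5. -4. 81.  0. 12.] t 12.27 F [-3.9  3.7  1.6] T [0.96 0.73 0.17] op 0.0386 g 47.5
```

```bash
P='from h import *
go(2,.009,20)'
python3 drive.py '[{"turn": 0.5,"aperture": 0.035},{"turn": 0.8,"aperture": 0.035},{"turn": 0.8,"aperture": 0.035}]' >/dev/null; python3 -c "$P"
python3 drive.py '[{"aperture": 0.06},{"aperture": 0.06},{"turn": -0.7,"aperture": 0.06},{"turn": -1.4,"aperture": 0.06},{"turn": -2,"aperture": 0.06}]' >/dev/null
python3 drive.py '[{"turn": -0.7,"aperture": 0.06},{"turn": -1.4,"aperture": 0.06},{"turn": -2,"aperture": 0.06},{"turn": -2,"aperture": 0.06}]'>/dev/null ; python3 -c "$P"
python3 drive.py '[{"aperture": 0.035},{"aperture": 0.035},{"aperture": 0.035},{"aperture": 0.035}]' 40 >/dev/null; python3 -c "$P"
for i in 1; do python3 drive.py '[{"turn": 0.5,"aperture": 0.035},{"turn": 0.8,"aperture": 0.035},{"turn": 0.8,"aperture": 0.035}]' >/dev/null; python3 -c "$P"
python3 drive.py '[{"turn": 0.5,"aperture": 0.035},{"turn": 0.8,"aperture": 0.035},{"turn": 0.8,"aperture": 0.035}]' >/dev/null; python3 -c "$P"
python3 drive.py '[{"turn": 0.5,"aperture": 0.035},{"turn": 0.8,"aperture": 0.035},{"turn": 0.8,"aperture": 0.035}]' >/dev/null; python3 -c "$P"; done
```

```text
2 offset [-0.0003 -0.0026  0.0006] turn -40.2 q [12.  5. -4. 81.  0. 20.] t 12.52 F [-0.4  8.4  2.6] T [2.2  0.08 0.87] op 0.0388 g 56.4
2 offset [ 0.0001 -0.0004 -0.    ] turn 0.0 q [ 12.   5.  -4.  81.  -0. -20.] t 13.27 F [ 0.1  0.  -0.1] T [ 0.02 -0.   -0.05] op 0.06 g 0.0
2 offset [ 0.0002 -0.0003  0.0005] turn -0.4 q [ 12.   5.  -4.  81.  -0. -20.] t 13.6 F [-0.9 -2.2  4. ] T [-0.51  0.15 -0.16] op 0.0398 g 40.2
2 offset [ 0.0004 -0.0005  0.0015] turn -8.5 q [ 12.   5.  -4.  81.   0. -12.] t 13.85 F [-4.2 -1.8  9.9] T [-0.35  0.66  0.23] op 0.0394 g 39.3
2 offset [-0.0006 -0.0005  0.0013] turn -16.5 q [12.  5. -4. 81. -0. -4.] t 14.1 F [-7.1 -3.6 11.6] T [-0.83  1.41  0.15] op 0.039 g 41.8
2 offset [ 0.0005 -0.0008  0.0013] turn -24.5 q [12.  5. -4. 81.  0.  4.] t 14.35 F [-0.5 -0.4  7.5] T [-0.01  0.1   0.18] op 0.0386 g 43.2
```

```bash
sed -i 's/"F",o\["wrist/"Ma",round(float(.906*o["torque"][2]-.4135*(o["torque"][0]-.22*o["wrist_force"][1])-.0875*(o["torque"][1]+.22*o["wrist_force"][0])),2),&/' h.py; P='from h import *
go(2,.009,20)'
python3 drive.py '[{"turn": 0.5,"aperture": 0.035},{"turn": 0.8,"aperture": 0.035},{"turn": 0.8,"aperture": 0.035}]' >/dev/null; python3 -c "$P"
python3 drive.py '[{"turn": 0.5,"aperture": 0.035},{"turn": 0.8,"aperture": 0.035},{"turn": 0.8,"aperture": 0.035}]' >/dev/null; python3 -c "$P"
python3 -c "
from h import *
for n in('scene','top'): cv2.imwrite(f'pics/{n}1.png',bot.camera(n))
s=cv2.imread('pics/scene1.png')[140:260,280:440]; cv2.imwrite('pics/s1.png',cv2.convertScaleAbs(cv2.resize(s,None,fx=4.5,fy=4.5,interpolation=cv2.INTER_CUBIC),alpha=1.8))"
```

```text
2 offset [ 0.0012 -0.0013  0.0018] turn -32.5 q [12.  5. -4. 81.  0. 12.] t 14.6 Ma 0.21 F [2.9 1.  8.6] T [ 0.58 -0.53  0.4 ] op 0.039 g 51.3
2 offset [ 0.0015 -0.0016  0.0023] turn -40.5 q [12.  5. -4. 81.  0. 20.] t 14.85 Ma -0.13 F [2.7 0.3 9.6] T [ 0.63 -0.74  0.1 ] op 0.0391 g 59.8
```

View pics/s1.png

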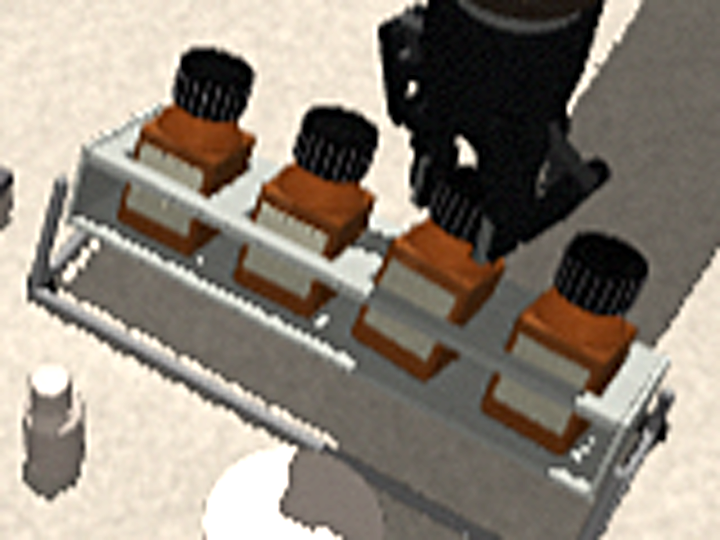

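The picture shows all the bottles upright in their places and the gripper on the third cap at about (455,205) in the crop. The torque readings at the stroke ends are muddled by the tilt, so I'll test near φ=0.

```bash
P='from h import *
go(2,.009,12)'
python3 drive.py '[{"aperture": 0.06},{"aperture": 0.06},{"turn": -0.7,"aperture": 0.06},{"turn": -1.4,"aperture": 0.06},{"turn": -2,"aperture": 0.06}]' >/dev/null
python3 drive.py '[{"turn": -0.7,"aperture": 0.06},{"turn": -1.2,"aperture": 0.06},{"turn": -1.2,"aperture": 0.06},{"turn": -1.2,"aperture": 0.06}]'>/dev/null ; python3 -c "$P"
python3 drive.py '[{"aperture": 0.035},{"aperture": 0.035},{"aperture": 0.035},{"aperture": 0.035}]' 40 >/dev/null; python3 -c "$P"
for i in 1; do python3 drive.py '[{"turn": 0.6,"aperture": 0.035},{"turn": 0.6,"aperture": 0.035}]' >/dev/null; python3 -c "$P"
python3 drive.py '[{"turn": 0.6,"aperture": 0.035},{"turn": 0.6,"aperture": 0.035}]' >/dev/null; python3 -c "$P"
python3 drive.py '[{"turn": 0.6,"aperture": 0.035},{"turn": 0.6,"aperture": 0.035}]' >/dev/null; python3 -c "$P"
python3 drive.py '[{"turn": 0.6,"aperture": 0.035},{"turn": 0.6,"aperture": 0.035}]' >/dev/null; python3 -c "$P"; done
```

```text
2 offset [-0.     -0.0007 -0.0003] turn -0.5 q [ 12.   5.  -4.  81.   0. -12.] t 15.7 Ma 0.01 F [-0.7  0.1  0.5] T [-0.   -0.03 -0.02] op 0.0594 g 0.0
2 offset [ 0.0001 -0.0005  0.0001] turn -0.3 q [ 12.   5.  -4.  81.  -0. -12.] t 16.03 Ma -0.07 F [-0.4 -1.3 -1.4] T [-0.24  0.09 -0.05] op 0.0399 g 40.3
2 offset [-0.0003 -0.0003  0.0002] turn -6.6 q [12.  5. -4. 81. -0. -5.] t 16.2 Ma -0.04 F [-2.1 -3.   3.3] T [-0.81  0.44 -0.12] op 0.039 g 43.4
2 offset [-0.0003 -0.0006  0.0002] turn -12.4 q [12.  5. -4. 81. -0.  0.] t 16.37 Ma 0.62 F [-2.8 -2.2  2.2] T [-0.69  0.6   0.59] op 0.0388 g 41.7
2 offset [ 0.0005 -0.0011  0.0006] turn -18.3 q [12.  5. -4. 81.  0.  6.] t 16.53 Ma 0.35 F [0.3 2.1 1.2] T [ 0.46 -0.1   0.39] op 0.0389 g 42.7
2 offset [ 0.0008 -0.0016  0.001 ] turn -24.2 q [12.  5. -4. 81.  0. 12.] t 16.7 Ma 0.42 F [2.7 5.3 5.4] T [ 1.22 -0.42  0.51] op 0.0391 g 47.7
```

```bash
P='from h import *
go(2,.009,10)'
python3 drive.py '[{"aperture": 0.06},{"aperture": 0.06},{"turn": -0.7,"aperture": 0.06},{"turn": -1.4,"aperture": 0.06},{"turn": -2.1,"aperture": 0.06}]' >/dev/null
python3 drive.py '[{"aperture": 0.06},{"aperture": 0.06}]'>/dev/null 
python3 drive.py '[{"aperture": 0.035},{"aperture": 0.035},{"aperture": 0.035},{"aperture": 0.035}]' 70 >/dev/null; python3 -c "$P"
for i in 1; do python3 drive.py '[{"turn": 0.6,"aperture": 0.035},{"turn": 0.6,"aperture": 0.035}]' >/dev/null; python3 -c "$P"
python3 drive.py '[{"turn": 0.6,"aperture": 0.035},{"turn": 0.6,"aperture": 0.035}]' >/dev/null; python3 -c "$P"
python3 drive.py '[{"turn": 0.6,"aperture": 0.035},{"turn": 0.6,"aperture": 0.035}]' >/dev/null; python3 -c "$P"
python3 drive.py '[{"turn": 0.6,"aperture": 0.035},{"turn": 0.6,"aperture": 0.035}]' >/dev/null; python3 -c "$P"; done
```

```text
2 offset [ 0.     -0.0004  0.0006] turn -1.4 q [12.  5. -4. 81. -0. -9.] t 17.62 Ma 0.03 F [-2.5 -0.9  4.7] T [-0.52  0.4  -0.13] op 0.0382 g 70.2
2 offset [-0.0002 -0.0004  0.0015] turn -7.7 q [12.  5. -4. 81. -0. -2.] t 17.78 Ma 0.06 F [-6.6 -2.4 13.7] T [-0.84  1.36 -0.08] op 0.0385 g 71.3
2 offset [ 0.0004 -0.0006  0.0015] turn -13.6 q [12.  5. -4. 81. -0.  4.] t 17.95 Ma 0.31 F [-2.5 -1.8  9.3] T [-0.53  0.16  0.25] op 0.0388 g 71.5
2 offset [ 0.0012 -0.0011  0.002 ] turn -19.6 q [12.  5. -4. 81.  0. 10.] t 18.12 Ma 0.22 F [0.7 1.  9. ] T [ 0.28 -0.43  0.24] op 0.0382 g 73.0
2 offset [ 0.0014 -0.0016  0.0025] turn -25.6 q [12.  5. -4. 81.  0. 16.] t 18.28 Ma 0.09 F [ 1.1  1.8 10.9] T [ 0.43 -0.69  0.07] op 0.0382 g 75.9
```

The rows are not in the units I measure in: shifts go in mm and turns go in units of 10 degrees. I convert before sending: -12 degrees is -1.2.

```bash
P='from h import *
go(2,.009,0)'
for i in 1 ; do
python3 drive.py '[{"aperture": 0.06}]' >/dev/null; python3 -c "$P";python3 drive.py '[{"aperture": 0.06}]' >/dev/null; python3 -c "$P"
python3 drive.py '[{"aperture": 0.06}]' >/dev/null; python3 -c "$P"
python3 drive.py '[{"turn": -0.5,"aperture": 0.06},{"turn": -1.2,"aperture": 0.06},{"turn": -1.9,"aperture": 0.06},{"turn": -2.6,"aperture": 0.06}]' >/dev/null; python3 -c "$P"
python3 drive.py '[{"aperture": 0.06},{"aperture": 0.035}]' >/dev/null; python3 -c "$P"
python3 drive.py '[{"aperture": 0.035}]' >/dev/null; python3 -c "$P"
python3 drive.py '[{"aperture": 0.035}]' >/dev/null; python3 -c "$P"
python3 drive.py '[{"aperture": 0.035}]' >/dev/null; python3 -c "$P"
done
```

```text
2 offset [ 0.0007 -0.0011  0.0013] turn -15.3 q [12.  5. -4. 81.  0. 15.] t 18.37 Ma 0.03 F [-0.3  0.3  0.7] T [ 0.01 -0.01 -0.  ] op 0.049 g 0.0
2 offset [-0.0001 -0.0007  0.0002] turn -15.3 q [12.  5. -4. 81.  0. 15.] t 18.45 Ma 0.02 F [ 0.1  0.3 -1. ] T [-0.02  0.   -0.02] op 0.0599 g 0.0
2 offset [-0.0003 -0.0006 -0.0003] turn -15.3 q [12.  5. -4. 81. -0. 15.] t 18.53 Ma 0.01 F [ 1.1  0.1 -0.4] T [-0.03  0.    0.01] op 0.0596 g 0.0
2 offset [-0.0001 -0.0006 -0.0004] turn 11.1 q [ 12.   5.  -4.  81.   0. -11.] t 18.87 Ma 0.02 F [ 0.5 -0.2 -0. ] T [-0.06  0.03  0.03] op 0.06 g 0.0
2 offset [-0.     -0.0006 -0.0003] turn 10.5 q [ 12.   5.  -4.  81.  -0. -11.] t 19.03 Ma 0.04 F [0.4 0.9 0.3] T [ 0.03 -0.01 -0.02] op 0.0492 g 0.0
2 offset [-0.     -0.0005  0.    ] turn 10.5 q [ 12.   5.  -4.  81.  -0. -11.] t 19.12 Ma -0.03 F [-2.2 -2.   6.2] T [-0.46  0.44 -0.04] op 0.0387 g 69.7
2 offset [-0.     -0.0005  0.0001] turn 10.5 q [ 12.   5.  -4.  81.  -0. -11.] t 19.2 Ma -0.0 F [-1.5 -1.2  1.4] T [-0.31  0.28 -0.02] op 0.0386 g 70.2
2 offset [-0.0001 -0.0005  0.0001] turn 10.6 q [ 12.   5.  -4.  81.  -0. -11.] t 19.28 Ma 0.01 F [-1.  -1.1  0.7] T [-0.33  0.19 -0.04] op 0.0386 g 70.2
```

```bash
P='from h import *
go(2,.009,0)'
for i in 1 ; do
python3 drive.py '[{"turn": 0.4,"aperture": 0.035},{"turn": 0.4,"aperture": 0.035}]' >/dev/null; python3 -c "$P"
python3 drive.py '[{"turn": 0.4,"aperture": 0.035},{"turn": 0.4,"aperture": 0.035}]' >/dev/null; python3 -c "$P"
python3 drive.py '[{"turn": 0.4,"aperture": 0.035},{"turn": 0.4,"aperture": 0.035}]' >/dev/null; python3 -c "$P"
python3 drive.py '[{"turn": 0.4,"aperture": 0.035},{"turn": 0.4,"aperture": 0.035}]' >/dev/null; python3 -c "$P"
python3 drive.py '[{"turn": 0.4,"aperture": 0.035},{"turn": 0.4,"aperture": 0.035},{"turn": 0.4,"aperture": 0.035},{"turn": 0.4,"aperture": 0.035}]' >/dev/null; python3 -c "$P"
done
```

```text
2 offset [-0.0003 -0.0013  0.0002] turn 6.6 q [12.  5. -4. 81.  0. -7.] t 19.45 Ma 0.45 F [-5.1  1.3  2.5] T [0.64 1.04 0.65] op 0.0384 g 70.2
2 offset [-0.0017 -0.0005  0.0007] turn 2.6 q [12.  5. -4. 81. -0. -3.] t 19.62 Ma 0.65 F [-13.5  -3.5  11.2] T [-1.1   2.65  0.53] op 0.038 g 71.2
2 offset [-0.0025 -0.0008  0.0007] turn -1.3 q [12.  5. -4. 81. -0.  1.] t 19.78 Ma 0.99 F [-17.5  -4.1  14. ] T [-0.69  3.54  1.17] op 0.0381 g 71.1
2 offset [-0.0012 -0.0007  0.0007] turn -5.4 q [12.  5. -4. 81. -0.  5.] t 19.95 Ma 0.91 F [-9.9 -1.3  8.2] T [-0.39  1.83  0.92] op 0.0382 g 73.1
2 offset [ 0.0006 -0.001   0.0012] turn -9.2 q [12.  5. -4. 81.  0.  9.] t 20.28 Ma -0.06 F [-1.1  1.1  6.3] T [0.43 0.21 0.02] op 0.0381 g 74.7
```

Cap 2 carried about 1 N m about its axis before slipping. A loose cap couldn't do that, so it's tight. Next is index 1.

```bash
P='from h import *
go(1,.009,15)'
python3 drive.py '[{"aperture": 0.06},{"aperture": 0.06},{"trans": [0,0,-30],"aperture": 0.06},{"trans": [0,0,-60],"aperture": 0.06},{"trans": [0,0,-60],"aperture": 0.06}]' >/dev/null; python3 -c "$P"
```

```text
1 offset [-0.01   -0.0757  0.0657] turn -24.3 q [12.  5.  3. 88. -0.  9.] t 20.7 Ma -0.13 F [2.1 0.1 0.2] T [ 0.11 -0.05 -0.06] op 0.0598 g 0.0
```

```bash
P='from h import *
go(1,.009,15)'
python3 drive.py '[{"trans": [-5,-38,0],"turn": -0.7,"aperture": 0.06},{"trans": [-11,-75.7,0],"turn": -1.4,"aperture": 0.06},{"trans": [-11,-75.7,0],"turn": -2.1,"aperture": 0.06},{"trans": [-11,-75.7,10],"turn": -2.43,"aperture": 0.06},{"trans": [-11,-75.7,20],"turn": -2.43,"aperture": 0.06}]' >/dev/null ; python3 -c "$P"
```

```text
1 offset [-0.001   0.0007  0.04  ] turn 0.1 q [  4.   6.   1.  85.  -0. -23.] t 21.12 Ma -0.05 F [-0.1 -0.6 -1.5] T [-0.01  0.04  0.01] op 0.0602 g 0.0
```

```bash
P='from h import *
go(1,.009,15)'
python3 drive.py '[{"trans": [-1,0,30],"aperture": 0.06},{"trans": [-1,0,40],"aperture": 0.06},{"trans": [-1,0,40],"aperture": 0.06},{"trans": [-1,0,40],"aperture": 0.06}]' >/dev/null; python3 -c "$P"
python3 drive.py '[{"aperture": 0.035},{"aperture": 0.035},{"aperture": 0.035}]' 60 >/dev/null; python3 -c "$P"
for i in 1 ; do
python3 drive.py '[{"turn": 0.5,"aperture": 0.035},{"turn": 0.5,"aperture": 0.035}]' >/dev/null; python3 -c "$P"
python3 drive.py '[{"turn": 0.5,"aperture": 0.035},{"turn": 0.5,"aperture": 0.035}]' >/dev/null; python3 -c "$P"
python3 drive.py '[{"turn": 0.5,"aperture": 0.035},{"turn": 0.5,"aperture": 0.035}]' >/dev/null; python3 -c "$P"
python3 drive.py '[{"turn": 0.5,"aperture": 0.035},{"turn": 0.5,"aperture": 0.035}]' >/dev/null; python3 -c "$P"
done
```

```text
1 offset [-0.0004 -0.0007 -0.0002] turn -0.0 q [  4.   6.  -3.  81.  -0. -23.] t 21.45 Ma 0.02 F [0.4 0.3 0.7] T [-0.01 -0.    0.  ] op 0.0601 g 0.0
1 offset [0.0005 0.0002 0.0022] turn -0.0 q [  4.   6.  -3.  81.  -0. -23.] t 21.7 Ma -0.06 F [-1.8 -1.5  4.4] T [-0.61  0.39 -0.19] op 0.039 g 59.7
1 offset [ 0.0013 -0.0002  0.0025] turn -5.2 q [  4.   6.  -3.  81.   0. -18.] t 21.87 Ma 0.31 F [1.2 1.9 5.9] T [ 0.31 -0.25  0.3 ] op 0.0388 g 59.9
1 offset [0.0003 0.0002 0.0036] turn -10.3 q [  4.   6.  -3.  81.  -0. -13.] t 22.03 Ma -0.04 F [-7.6 -2.4 17.1] T [-0.94  1.6  -0.24] op 0.0385 g 59.7
1 offset [-0.0001 -0.0004  0.0035] turn -15.2 q [ 4.  6. -3. 81.  0. -8.] t 22.2 Ma 0.62 F [-9.5 -1.8 16.1] T [-0.12  2.01  0.81] op 0.0384 g 59.5
1 offset [ 0.0009 -0.0005  0.0034] turn -20.2 q [ 4.  6. -3. 81.  0. -3.] t 22.37 Ma 0.5 F [-3.7 -0.6 12.4] T [0.1  0.69 0.64] op 0.0385 g 61.5
```

```bash
P='from h import *
go(1,.009,12)'
for i in 1 ; do
python3 drive.py '[{"turn": 0.4,"aperture": 0.035},{"turn": 0.4,"aperture": 0.035}]' >/dev/null; python3 -c "$P"
python3 drive.py '[{"turn": 0.4,"aperture": 0.035},{"turn": 0.4,"aperture": 0.035}]' >/dev/null; python3 -c "$P"
python3 drive.py '[{"aperture": 0.06},{"aperture": 0.06},{"turn": -0.7,"aperture": 0.06},{"turn": -1.4,"aperture": 0.06},{"turn": -2.1,"aperture": 0.06}]' >/dev/null
python3 drive.py '[{"turn": -0.4,"aperture": 0.06},{"turn": -0.4,"aperture": 0.06}]' >/dev/null
python3 drive.py '[{"aperture": 0.035},{"aperture": 0.035},{"aperture": 0.035}]' 60 >/dev/null; python3 -c "$P"
python3 drive.py '[{"turn": 0.4,"aperture": 0.035},{"turn": 0.4,"aperture": 0.035}]' >/dev/null; python3 -c "$P"
python3 drive.py '[{"turn": 0.4,"aperture": 0.035},{"turn": 0.4,"aperture": 0.035}]' >/dev/null; python3 -c "$P"
python3 drive.py '[{"turn": 0.4,"aperture": 0.035},{"turn": 0.4,"aperture": 0.035}]' >/dev/null; python3 -c "$P"
python3 drive.py '[{"turn": 0.4,"aperture": 0.035},{"turn": 0.4,"aperture": 0.035}]' >/dev/null; python3 -c "$P"
python3 drive.py '[{"turn": 0.4,"aperture": 0.035},{"turn": 0.4,"aperture": 0.035}]' >/dev/null; python3 -c "$P"
done
```

```text
1 offset [ 0.0016 -0.0007  0.0036] turn -21.1 q [ 4.  6. -3. 81.  0.  1.] t 22.53 Ma 0.31 F [ 0.5 -0.2 13.2] T [0.53 0.01 0.62] op 0.0382 g 63.4
1 offset [ 0.0019 -0.0008  0.0037] turn -25.1 q [ 4.  6. -3. 81.  0.  5.] t 22.7 Ma 0.46 F [ 1.3  0.3 11.5] T [ 0.48 -0.38  0.69] op 0.0381 g 67.7
1 offset [-0.0001  0.      0.0008] turn -0.1 q [  4.   6.  -3.  81.  -0. -20.] t 23.53 Ma -0.04 F [-2.4 -1.3  4.5] T [-0.44  0.43 -0.12] op 0.0387 g 59.9
1 offset [ 0.0004 -0.0006  0.0009] turn -4.2 q [  4.   6.  -3.  81.   0. -16.] t 23.7 Ma 0.64 F [-0.5  2.1  5.3] T [0.47 0.03 0.71] op 0.0386 g 60.0
1 offset [-0.0016 -0.      0.0014] turn -8.2 q [  4.   6.  -3.  81.  -0. -12.] t 23.87 Ma -0.1 F [-11.6  -3.3  15.9] T [-0.97  2.5  -0.23] op 0.0385 g 59.4
1 offset [-0.0006 -0.0001  0.0013] turn -12.2 q [ 4.  6. -3. 81. -0. -8.] t 24.03 Ma 0.14 F [-6.  -1.7 10.3] T [-0.39  1.07  0.12] op 0.0386 g 61.0
1 offset [-0.     -0.0003  0.0015] turn -16.2 q [ 4.  6. -3. 81.  0. -4.] t 24.2 Ma 0.36 F [-3.4 -0.2  9.9] T [0.05 0.62 0.42] op 0.0382 g 61.5
1 offset [ 0.0008 -0.0006  0.0018] turn -20.2 q [ 4.  6. -3. 81.  0.  0.] t 24.37 Ma 0.17 F [0.3 1.2 9.1] T [ 0.58 -0.13  0.32] op 0.0383 g 63.8
```

Cap 1 resisted within a few degrees in both trials, so it's tight. Now index 0.

```bash
P='from h import *
go(0,.009,18)'
python3 drive.py '[{"aperture": 0.06},{"aperture": 0.06},{"trans": [0,0,-30],"aperture": 0.06},{"trans": [0,0,-60],"aperture": 0.06},{"trans": [0,0,-60],"aperture": 0.06}]' >/dev/null; python3 -c "$P"
```

```text
0 offset [-0.009  -0.0754  0.0655] turn -26.0 q [ 4.  6.  4. 88. -0.  0.] t 24.78 Ma -0.11 F [ 0.4 -1.  -0. ] T [ 0.02 -0.11 -0.01] op 0.0599 g 0.0
```

```bash
P='from h import *
go(0,.009,18)'
python3 drive.py '[{"trans": [-5,-38,0],"turn": -0.7,"aperture": 0.06},{"trans": [-10,-75.7,0],"turn": -1.4,"aperture": 0.06},{"trans": [-10,-75.7,0],"turn": -2.1,"aperture": 0.06},{"trans": [-10,-75.7,10],"turn": -2.6,"aperture": 0.06},{"trans": [-10,-75.7,20],"turn": -2.6,"aperture": 0.06}]' >/dev/null ; python3 -c "$P"
```

```text
0 offset [-0.001   0.0006  0.0397] turn 0.2 q [ -4.   8.   3.  85.  -0. -34.] t 25.2 Ma -0.02 F [-0.5  0.1 -0.4] T [ 0.01  0.03 -0.04] op 0.0598 g 0.0
```

```bash
P='from h import *
go(0,.009,18)'
python3 drive.py '[{"trans": [-1,0,30],"aperture": 0.06},{"trans": [-1,0,40],"aperture": 0.06},{"trans": [-1,0,40],"aperture": 0.06},{"trans": [-1,0,40],"aperture": 0.06}]' >/dev/null; python3 -c "$P"
python3 drive.py '[{"aperture": 0.035},{"aperture": 0.035},{"aperture": 0.035}]' 50 >/dev/null; python3 -c "$P"
for i in 1 ; do
python3 drive.py '[{"turn": 0.5,"aperture": 0.035},{"turn": 0.5,"aperture": 0.035}]' >/dev/null; python3 -c "$P"
python3 drive.py '[{"turn": 0.5,"aperture": 0.035},{"turn": 0.5,"aperture": 0.035}]' >/dev/null; python3 -c "$P"
python3 drive.py '[{"turn": 0.5,"aperture": 0.035},{"turn": 0.5,"aperture": 0.035}]' >/dev/null; python3 -c "$P"
python3 drive.py '[{"turn": 0.5,"aperture": 0.035},{"turn": 0.5,"aperture": 0.035}]' >/dev/null; python3 -c "$P"
python3 drive.py '[{"turn": 0.5,"aperture": 0.035},{"turn": 0.5,"aperture": 0.035}]' >/dev/null; python3 -c "$P"
python3 drive.py '[{"turn": 0.5,"aperture": 0.035},{"turn": 0.5,"aperture": 0.035}]' >/dev/null; python3 -c "$P"
done
```

```text
0 offset [-0.     -0.0008 -0.0002] turn -0.0 q [ -3.   8.  -1.  81.  -0. -33.] t 25.53 Ma -0.04 F [ 0.6 -0.6  0.8] T [-0.02 -0.    0.03] op 0.0605 g 0.0
0 offset [0.0008 0.0004 0.0022] turn -0.0 q [ -3.   8.  -1.  81.  -0. -33.] t 25.78 Ma -0.05 F [-2.7 -1.5  5.3] T [-0.47  0.41 -0.14] op 0.0396 g 49.8
0 offset [ 0.001  -0.0002  0.002 ] turn -5.2 q [ -3.   8.  -1.  81.   0. -28.] t 25.95 Ma -0.1 F [-2.1  0.2  6.3] T [0.32 0.39 0.01] op 0.0395 g 49.7
0 offset [ 0.0013 -0.0002  0.0016] turn -10.2 q [ -3.   8.  -1.  81.   0. -23.] t 26.12 Ma -0.11 F [2.7 0.4 1. ] T [ 0.26 -0.62 -0.05] op 0.0391 g 50.6
0 offset [ 0.0016 -0.0005  0.0012] turn -15.1 q [ -3.   8.  -1.  81.   0. -18.] t 26.28 Ma 0.1 F [4.4 3.7 1.1] T [ 0.78 -1.    0.09] op 0.0383 g 50.4
0 offset [ 0.0015 -0.0008  0.0011] turn -20.1 q [ -3.   8.  -1.  81.   0. -13.] t 26.45 Ma 0.06 F [3.8 3.4 1.5] T [ 0.88 -0.95  0.12] op 0.0387 g 50.8
0 offset [ 0.0013 -0.0012  0.0012] turn -25.1 q [-3.  8. -1. 81.  0. -8.] t 26.62 Ma 0.08 F [3.1 3.9 0.5] T [ 1.04 -0.84  0.16] op 0.0385 g 50.9
0 offset [ 0.0009 -0.002   0.0015] turn -30.0 q [-3.  8. -1. 81.  0. -3.] t 26.78 Ma 0.01 F [1.5 8.2 4.2] T [ 2.3  -0.41  0.24] op 0.0386 g 51.2
```

Cap 0 shows a smooth, low Ma of about 0.06, which is the loose signature. Second stroke next.

```bash
P='from h import *
go(0,.009,18)'
for i in 1 ; do
python3 drive.py '[{"aperture": 0.06},{"aperture": 0.06},{"turn": -0.7,"aperture": 0.06},{"turn": -1.4,"aperture": 0.06},{"turn": -2.1,"aperture": 0.06}]' >/dev/null
python3 drive.py '[{"turn": -0.7,"aperture": 0.06},{"turn": -0.9,"aperture": 0.06},{"turn": -0.9,"aperture": 0.06}]' >/dev/null
python3 drive.py '[{"aperture": 0.035},{"aperture": 0.035},{"aperture": 0.035}]' 50 >/dev/null; python3 -c "$P"
python3 drive.py '[{"turn": 0.5,"aperture": 0.035},{"turn": 0.5,"aperture": 0.035}]' >/dev/null; python3 -c "$P"
python3 drive.py '[{"turn": 0.5,"aperture": 0.035},{"turn": 0.5,"aperture": 0.035}]' >/dev/null; python3 -c "$P"
python3 drive.py '[{"turn": 0.5,"aperture": 0.035},{"turn": 0.5,"aperture": 0.035}]' >/dev/null; python3 -c "$P"
python3 drive.py '[{"turn": 0.5,"aperture": 0.035},{"turn": 0.5,"aperture": 0.035}]' >/dev/null; python3 -c "$P"
python3 drive.py '[{"turn": 0.5,"aperture": 0.035},{"turn": 0.5,"aperture": 0.035}]' >/dev/null; python3 -c "$P"
python3 drive.py '[{"turn": 0.5,"aperture": 0.035},{"turn": 0.5,"aperture": 0.035}]' >/dev/null; python3 -c "$P"
done
```

```text
0 offset [0.0002 0.     0.0004] turn -0.0 q [ -3.   8.  -1.  81.  -0. -33.] t 27.7 Ma 0.04 F [-1.2 -1.4  2.1] T [-0.35  0.02 -0.  ] op 0.0398 g 50.2
0 offset [ 0.0002 -0.001   0.0006] turn -5.3 q [ -3.   8.  -1.  81.   0. -28.] t 27.87 Ma 0.03 F [-3.3  2.6  4.4] T [0.77 0.77 0.12] op 0.0397 g 49.9
0 offset [ 0.0007 -0.0004  0.0005] turn -10.2 q [ -3.   8.  -1.  81.   0. -23.] t 28.03 Ma -0.02 F [2.3 0.9 0.8] T [ 0.23 -0.51 -0.01] op 0.039 g 50.1
0 offset [ 0.0011 -0.0006  0.0003] turn -15.1 q [ -3.   8.  -1.  81.   0. -18.] t 28.2 Ma 0.15 F [2.8 2.7 0.4] T [ 0.56 -0.8   0.13] op 0.0389 g 50.6
0 offset [ 0.0011 -0.001   0.0002] turn -20.0 q [ -3.   8.  -1.  81.   0. -13.] t 28.37 Ma 0.17 F [ 3.9  4.3 -0.6] T [ 0.98 -0.84  0.2 ] op 0.0386 g 51.3
0 offset [ 0.0007 -0.0016  0.0007] turn -25.0 q [-3.  8. -1. 81.  0. -8.] t 28.53 Ma 0.91 F [1.1 6.8 3.7] T [ 1.46 -0.29  0.98] op 0.0388 g 51.5
0 offset [ 0.0008 -0.0017  0.0008] turn -30.0 q [-3.  8. -1. 81.  0. -3.] t 28.7 Ma 0.52 F [1.3 7.1 3.7] T [ 1.64 -0.35  0.6 ] op 0.039 g 55.0
```

Cap 0 is now tight (0.9 N m stop). There's plenty of time left, so I'll recheck cap 2, whose readings were the most mixed.

```bash
P='from h import *
go(2,.011,10)'
python3 drive.py '[{"aperture": 0.06},{"aperture": 0.06},{"trans": [0,0,-30],"aperture": 0.06},{"trans": [0,0,-60],"aperture": 0.06},{"trans": [0,0,-60],"aperture": 0.06}]' >/dev/null; python3 -c "$P"
```

```text
2 offset [0.0332 0.1489 0.0634] turn -21.9 q [-3.  8.  6. 88. -0. -3.] t 29.12 Ma 0.02 F [ 1.3 -0.1  1. ] T [-0.03 -0.06  0.04] op 0.0598 g 0.0
```

```bash
P='from h import *
go(2,.011,10)'
python3 drive.py '[{"trans": [33,149,0],"turn": -0.7,"aperture": 0.06},{"trans": [33,149,0],"turn": -1.4,"aperture": 0.06},{"trans": [33,149,0],"turn": -2.19,"aperture": 0.06},{"trans": [33,149,0],"turn": -2.19,"aperture": 0.06},{"trans": [33,149,0],"turn": -2.19,"aperture": 0.06}]' >/dev/null; python3 -c "$P"
```

```text
2 offset [-0.0008 -0.0052  0.058 ] turn 0.3 q [ 12.   5.   2.  87.   0. -10.] t 29.53 Ma 0.03 F [1.2 0.4 0.5] T [-0.03  0.03  0.01] op 0.0603 g 0.0
```

```bash
P='from h import *
go(2,.011,10)'
python3 drive.py '[{"trans": [0,0,20],"aperture": 0.06},{"trans": [0,0,20],"aperture": 0.06}]' >/dev/null; python3 -c "$P"
```

```text
2 offset [-0.0022 -0.0015  0.0352] turn 0.0 q [ 12.   5.  -0.  85.  -0. -10.] t 29.7 Ma -0.04 F [-0.6 -0.7 -1.6] T [-0.01  0.04  0.01] op 0.06 g 0.0
```

```bash
P='from h import *
go(2,.011,10)'
for i in 1 ; do
python3 drive.py '[{"trans": [-2,-1,25],"aperture": 0.06},{"trans": [-2,-1,36],"aperture": 0.06},{"trans": [-2,-1,36],"aperture": 0.06},{"trans": [-2,-1,36],"aperture": 0.06}]' >/dev/null; python3 -c "$P"
python3 drive.py '[{"aperture": 0.035},{"aperture": 0.035},{"aperture": 0.035}]' 50 >/dev/null; python3 -c "$P"
python3 drive.py '[{"turn": 0.3,"aperture": 0.035},{"turn": 0.3,"aperture": 0.035}]' >/dev/null; python3 -c "$P"
python3 drive.py '[{"turn": 0.3,"aperture": 0.035},{"turn": 0.3,"aperture": 0.035}]' >/dev/null; python3 -c "$P"
python3 drive.py '[{"turn": 0.3,"aperture": 0.035},{"turn": 0.3,"aperture": 0.035}]' >/dev/null; python3 -c "$P"
python3 drive.py '[{"turn": 0.3,"aperture": 0.035},{"turn": 0.3,"aperture": 0.035}]' >/dev/null; python3 -c "$P"
python3 drive.py '[{"turn": 0.3,"aperture": 0.035},{"turn": 0.3,"aperture": 0.035}]' >/dev/null; python3 -c "$P"
python3 drive.py '[{"turn": 0.3,"aperture": 0.035},{"turn": 0.3,"aperture": 0.035}]' >/dev/null; python3 -c "$P"
done
```

```text
2 offset [0.0003 0.0003 0.002 ] turn -0.1 q [ 12.   5.  -3.  81.  -0. -10.] t 30.03 Ma 0.01 F [0.8 0.6 1.1] T [-0.03 -0.01 -0.04] op 0.0601 g 0.0
2 offset [0.0012 0.0003 0.0038] turn -0.1 q [ 12.   5.  -3.  81.  -0. -10.] t 30.28 Ma 0.01 F [-1.9 -1.1  5.2] T [-0.5   0.38 -0.12] op 0.0385 g 49.8
2 offset [ 0.002  -0.0005  0.004 ] turn -3.2 q [12.  5. -3. 81.  0. -7.] t 30.45 Ma 0.25 F [0.3 2.9 7.2] T [ 0.6  -0.29  0.25] op 0.0384 g 49.8
2 offset [ 0.0011 -0.0004  0.0043] turn -6.1 q [12.  5. -3. 81.  0. -4.] t 30.62 Ma 0.26 F [-5.5 -0.6 11.6] T [-0.17  0.93  0.24] op 0.0384 g 49.7
2 offset [ 0.0006 -0.0005  0.0042] turn -9.1 q [12.  5. -3. 81.  0. -1.] t 30.78 Ma 0.88 F [-6.6 -0.1 12.7] T [-0.1   1.35  0.93] op 0.0385 g 49.1
2 offset [ 0.0009 -0.0003  0.004 ] turn -12.2 q [12.  5. -3. 81. -0.  2.] t 30.95 Ma 0.04 F [-4.3 -0.2 10.2] T [-0.31  0.85 -0.09] op 0.0385 g 52.1
2 offset [ 0.0014 -0.0005  0.0041] turn -15.1 q [12.  5. -3. 81.  0.  5.] t 31.12 Ma 0.02 F [-1.4 -1.1  9.4] T [0.06 0.31 0.16] op 0.0385 g 52.8
2 offset [ 0.0016 -0.0007  0.0043] turn -18.1 q [12.  5. -3. 81.  0.  8.] t 31.28 Ma 0.63 F [-0.  -0.3  9.3] T [0.2  0.12 0.83] op 0.0387 g 53.8
```

Resistance builds to 0.88 N m, slips, then builds again. That's a tight cap slipping in the pads, so I'll release, withdraw and look.

```bash
P='from h import *
go(2,.011,10)'
python3 drive.py '[{"aperture": 0.06},{"aperture": 0.06},{"trans": [0,0,-30],"aperture": 0.06},{"trans": [0,0,-70],"aperture": 0.06},{"trans": [0,0,-110],"aperture": 0.06}]' >/dev/null
python3 drive.py '[{"trans": [0,0,-40],"aperture": 0.06},{"trans": [0,0,-80],"aperture": 0.06},{"trans": [40,0,-100],"aperture": 0.06},{"trans": [80,0,-100],"aperture": 0.06},{"trans": [120,0,-100],"aperture": 0.06}]' >/dev/null
python3 drive.py '[{"trans": [40,0,0],"aperture": 0.06},{"trans": [80,0,0],"aperture": 0.06},{"trans": [120,0,0],"aperture": 0.06},{"trans": [120,0,0],"aperture": 0.06},{"trans": [120,0,0],"aperture": 0.06}]'
python3 - <<'E'
from h import *
s=bot.camera('scene');t=bot.camera('top');cv2.imwrite('pics/s2.png',s);cv2.imwrite('pics/t2.png',t)
a=cv2.resize(s[140:270,280:440],None,fx=4.5,fy=4.5,interpolation=cv2.INTER_CUBIC)
b=cv2.resize(t[200:290,225:370],None,fx=4.9,fy=4.9,interpolation=cv2.INTER_CUBIC)
cv2.imwrite('pics/s2c.png',cv2.convertScaleAbs(a,alpha=1.8));cv2.imwrite('pics/t2c.png',cv2.convertScaleAbs(b,alpha=1.8))
S=sorted(caps('scene',s,(140,225,300,430)));T=sorted(caps('top',t,(235,285,235,365)),reverse=True)
print(len(S),len(T))
for i,(p,q) in enumerate(zip(S,T)): x,e=tri(p,q);print(((x-C[i])*1000).round(1),e.round(4))
E
```

```text
time: 32.53
ee_pos: [0.3052, 0.0978, 0.3419]
tcp_rot: [180.0, 0.2, -176.0]
wrist_force: [0.0, -0.3, 0.5]
opening: 0.0598
grasp_force: 0.0
4 4
[ 0.6 -0.1  0. ] 0.0002
[1.2 0.2 0.4] 0.0001
[1.3 0.4 0.9] 0.0001
[0.9 0.2 0.9] 0.0
```

View pics/s2c.png

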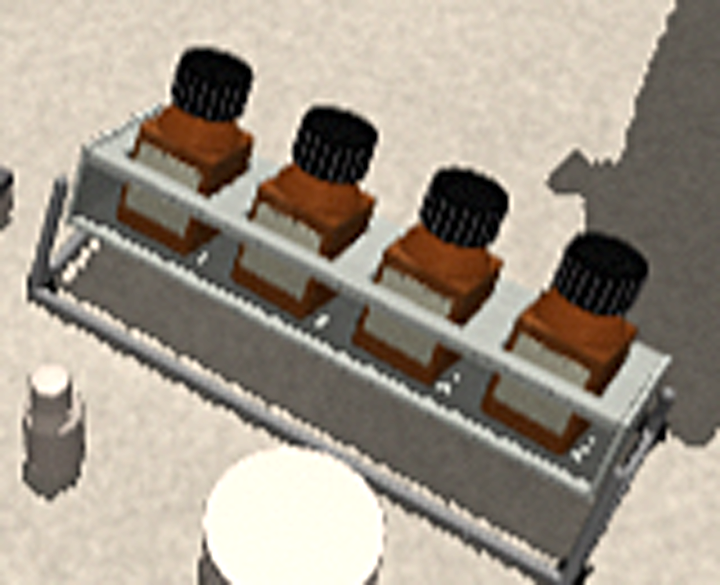

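View pics/t2c.png

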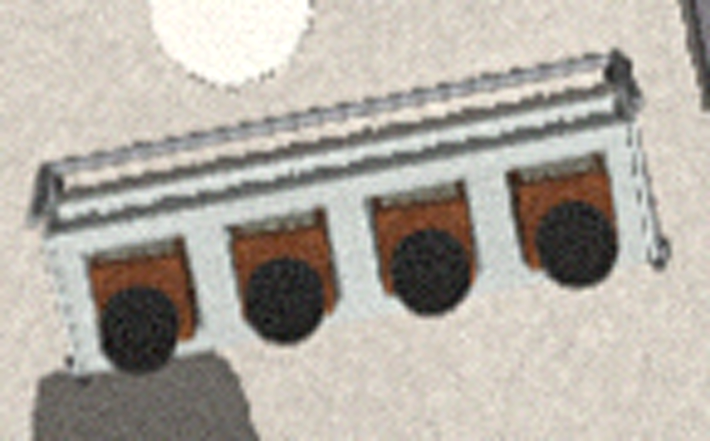

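Both views show all four bottles seated square in their places, with cap centres within about 1.5 mm of the start, the nearby bystanders in frame where they were, and the arm clear.

```bash
python3 -c "
from workcell import bot
print(bot.job_done())"
```

```text
the job is handed in; nothing more can be done
None
```

I handed the job in at about 32.6 s of the 54 s: the two end caps were loose and I turned them until they stopped, the two middle caps stopped hard when tried and count as tight, and all four bottles were still seated with cap centres within about 1.5 mm of the start; no verdict was returned.

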